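# Set a telescopic leg to its mark and close its cam lever

## Task

In the spray shop, first swing the inspection lamp's stiff arm aside, clockwise seen from above, all the way to its stop. Then slide the leg out by its crossbar, against its spring, until the crossbar is in line with the index post, and, keeping it on that mark, push the leg's cam lever fully closed along the leg. Finish still holding the crossbar on the mark (the spring would pull the leg back, also with the lever closed); do not disturb the tape, jar, sanding block and cup.

Things in the scene. Friction and masses are not known exactly. Their poses are not given: they have to be found in the camera images.
- stand: Fixed leg stand: wooden board 620 x 90 x 14 mm, grey clamp block (86 mm high, black knob to 116 mm) at its -x end, thin aluminium tube (24 mm) lying along it, axis 60 mm above the bench. Origin on the bench below the tube, where the crossbar is with the leg fully in. +x: the way the leg slides out; z up; its +y side, where the crossbar sticks out, looks towards the robot.
- leg: Sliding leg: aluminium tube 32 mm thick, black collar 46 mm thick, 85 mm long, and a level square steel crossbar 12 x 12 mm. Origin on the leg's axis at the bar's centre line, 60 mm above the bench; x = the way the leg slides out of the stand (0 to 150 mm, starts fully in); the bar sticks out along +y, free from y = 23 to 160 mm, nothing under it beyond 45 mm.
- bar_end (a point): Free end of the crossbar on its centre line (y = 160 mm from the leg's origin). Hold the bar across x, from above, beyond y = 125 mm while the lever is open; fingers closed to a loose fit enclose it yet slide along it. A spring always pulls the leg back in with 6 to 8.5 N (1 N friction), also with the lever closed: only the robot holds it.
- index: Index post: steel, 12 mm wide (x), 66 mm high, on a 30 x 26 mm foot, fixed beside the board on the side away from the robot, 60 mm from the leg's axis. Origin under its foot, axes parallel to the stand's. The leg is on its mark when crossbar and post are in line: the leg's origin at x = 0 in the post's frame. That is 60 to 120 mm out.
- lever (a joint): Cam lever angle, rad: 0 = fully closed (stop), the lever along the leg, tip to the stand's +x; starts open at 0.45 to 0.65, swung out over the crossbar towards its +y. Stiff: stays where left, about 3 N at the middle of the blade. It rides on the leg. Fingers that enclose the bar stand up past the blade on both sides: sliding them along the bar towards the collar pushes it closed.
- lever_tip (a point): Free end of the cam lever, 77 mm above the bench. Dark steel blade 11 mm wide, 10 mm high, 107 mm from hinge to tip; underside 12 mm, top 22 mm above the crossbar's centre line. Vertical hinge at x = -55, y = 45 mm in the leg's frame; when closed its outer edge is at y = 51 mm.
- lamp_arm (a joint): Lamp arm angle, rad: grows clockwise seen from above, 0 to 1.25 (stop); starts at 0 to 0.3. Stiff: stays where it is left, takes about 2.5 N at the peg.
- lamp_peg (a point): Middle of the upper part of the black upright grip peg (16 mm thick, round) on top of the lamp's shade, 245 mm above the bench; the peg stands free from 216 to 266 mm. It is 200 mm from the pivot. The white shade below it is 84 mm wide, its underside 164 mm above the bench; the white arm tube is 14 mm thick, 205 mm above the bench.
- lamp_pivot (a point): Point on the vertical hinge axis of the lamp arm (axis of the lamp's post), at the height of point lamp_peg, 245 mm above the bench. The post is 20 mm thick, its base 110 mm wide, fixed.
- tape: Bystander: roll of masking tape lying flat, 90 mm wide, 24 mm high, origin under its centre.
- jar: Bystander: closed amber glass jar, 60 mm wide, 75 mm high, origin under its centre.
- sanding_block: Bystander: cork sanding block 100 x 60 x 32 mm, origin under its centre, beyond the stand.
- mix_cup: Bystander: white open mixing cup, 76 mm wide, 80 mm high, origin under its centre, beyond the stand.
Mind the look-alikes: they are no part of the job. Several things look just like the index: the one meant starts farthest from the robot's base.

How it is judged:
By the outcome, as a careful person would: the job done as asked, in the order asked, and still so for the second after the job is handed in, while the arm keeps its last pose, push and grip.
It also fails if it takes over 64 s, if anything falls off the work surface, if the arm or the gripper's body presses on something with over 40 N, if the wrist force passes 120 N, or if a joint passes its speed limit or range.

## Robot

A 6-joint arm with a two-finger parallel gripper is mounted at the origin on the work surface. World frame = base frame: x ahead of the robot, y to its left, z up, the work surface at z = 0. Lengths are in mm, angles in degrees, forces in N, time in s.
With the tool pointing down it reaches from about 300 to 850 mm from the base axis. Payload 4.2 kg.
Tool frame: the origin (TCP) lies midway between the tips of the shut fingers; the grasp point (between the pads) lies 19 mm behind it; z points along the fingers, y is the line along which they close (so a half turn about z gives the same grasp; the last joint's range is limited). The gripper opens to 91 mm and grips with 3 to 60 N. Pads are 32 mm wide; open, the fingers measure 118 mm over their backs; the gripper's body (76 mm by 178 mm) begins 60 mm behind the grasp point.
Start: joints at [-66.119, 18.312, 89.639, -0, 72.044, -1.146], TCP at [243.254, -521.028, 213.976] pointing down, gripper open.
Joint ranges: [-177.97, 177.97], [-48.28, 115.42], [12.27, 149.76], [-77.06, 257.06], [2.81, 150.46], [-146.56, 146.56]. Speed limits (degrees/s): [147.25, 147.25, 180, 180, 180, 180].

## Interface

Orientations are given as [roll, pitch, yaw] about the fixed x, y, z axes, in that order (R = Rz(yaw) Ry(pitch) Rx(roll)).
In Python, from workcell import env gives the robot as it stands.
- The arm moves only by the tool jog_arm, never from a script. Its argument "steps" is one flat list of numbers, 5 for each row, row after row: the closure, from 0 (fully open) to 1 (shut), then the shift along the tool's x, y, z in cm, then the turn about the tool's z in degrees. A call has 1 to 20 rows; each row is the pose to reach, as a shift and turn from the pose commanded when the call began, along the tool's axes at that moment; what a row does not reach only later rows make up. A row lasts 1/10 s, in which the tool goes at most 50 mm and 8.59 degrees, less where a joint would pass 70% of its speed; a pose out of reach is approached as far as the arm can. A call with a gripper value outside its range is refused whole. The fingers move at their own pace and stop on an object; "force" is the grip in N (left out, the last holds). Time passes only in rows, so rows that repeat a pose let the fingers close. It gives the time, the measured TCP pose, the force and the opening at its end, in the units of the state.
- env.state(): the state, without advancing time (a new reading comes with each control period).
- env.grab_frame(name): name is "side" or "top"; returns the picture (420x560x3 uint8, red, green, blue); there is no depth.
- env.camera_params(name): a dict with "fx", "fy", "cx", "cy" (pixels), "k1" (the pictures are not rectified: a ray, as slopes to the right and down, at radius r is drawn at 1 + k1 r^2 times it, then the intrinsics apply), "R" (3x3) and "t" (3): a world point X has camera coordinates R X + t. Camera axes: x right, y down, z forward; pixel columns grow to the right and rows downward; lengths in mm; the calibration is good to about 2 mm. A picture is of the moment at which its call begins. camera_params takes no time and is no camera call.
- env.job_done(): hands the job in, once; it reports no verdict.
The state is a dict: "time_s": time; "qpos": joint angles; "qvel": joint speeds; "effort": joint torques, N m; "ee_pos": TCP position; "ee_rot": TCP orientation; "force": force on the tool from outside, world axes, zero at the start; "torque": the same for the moment, N m; "gripper_width": finger opening in mm.
Only numpy, scipy, OpenCV 4.12 (cv2) and the standard library are available. Lean on these libraries where they do the work, as an engineer would, in place of code of your own. Each camera call takes 0.05 s, during which the arm holds its last target. There are 200 camera calls.

## Working session

There is one attempt and no reset: what is moved stays moved. The work goes in short steps, Python scripts to look and compute and a tool call to move; the robot and the scene stay as the last step left them, time stands still between calls to the robot, and variables do not carry over. Pictures are saved under pics/ and viewed, on a budget of 10 in all, crops included, one or two more only if the job needs it, and the job is handed in when it is done.

Besides the shell and the picture viewer there is one more tool, called after "Emit:" as name(argument=value, ...) on one line, values as JSON. jog_arm: Moves the arm, as the interface text tells. Its arguments: {"type":"object","properties":{"steps":{"type":"array","items":{"type":"number"}},"force":{"type":"number"}},"required":["steps"]}

```bash
mkdir -p pics; python3 - <<'E'
from workcell import env
import cv2,numpy as np
for n in("top","side"):
    cv2.imwrite(f"pics/{n}0.png",cv2.resize(env.grab_frame(n)[:,:,::-1],(800,600),interpolation=cv2.INTER_CUBIC))
    p=env.camera_params(n);print(n,{k:np.round(v,4).tolist() for k,v in p.items()}, (-np.array(p['R']).T@p['t']).round())
print(env.state())
E
```

```text
top {'fx': 464.6478, 'fy': 464.6478, 'cx': 286.1422, 'cy': 212.5915, 'k1': -0.1279, 'R': [[0.0104, -0.9999, -0.0096], [-0.9994, -0.0101, -0.0321], [0.032, 0.01, -0.9994]], 't': [66.7495, 553.7669, 1545.6488]} [ 503.   57. 1563.]
side {'fx': 424.7429, 'fy': 424.7429, 'cx': 281.777, 'cy': 212.758, 'k1': 0.0037, 'R': [[-0.9414, -0.3371, -0.0098], [-0.2522, 0.7229, -0.6433], [0.224, -0.6032, -0.7655]], 't': [547.8834, 201.9064, 1080.1467]} [325. 690. 962.]
{'time_s': 0.1, 'qpos': array([-6.61188632e+01,  1.83499780e+01,  8.96979311e+01,  6.47179116e-04,
        7.20437965e+01, -1.14540146e+00]), 'qvel': array([ 0.1076869 , -0.13477748, -0.16603824, -0.04378506,  0.05380771,
       -0.00420161]), 'effort': array([-5.34759965e-04, -4.13331878e+01, -2.32509667e+01,  7.27820140e-02,
        4.21549135e-02, -5.99067607e-05]), 'ee_pos': array([ 243.07898712, -520.61168064,  213.19436295]), 'ee_rot': array([-1.79908325e+02, -2.44837860e-03,  2.50263363e+01]), 'force': array([-0.37003633,  0.03909697, -0.3573429 ]), 'torque': array([ 0.01310764, -0.03060753,  0.04890685]), 'gripper_width': 91.11690842958151}
```

View pics/top0.png

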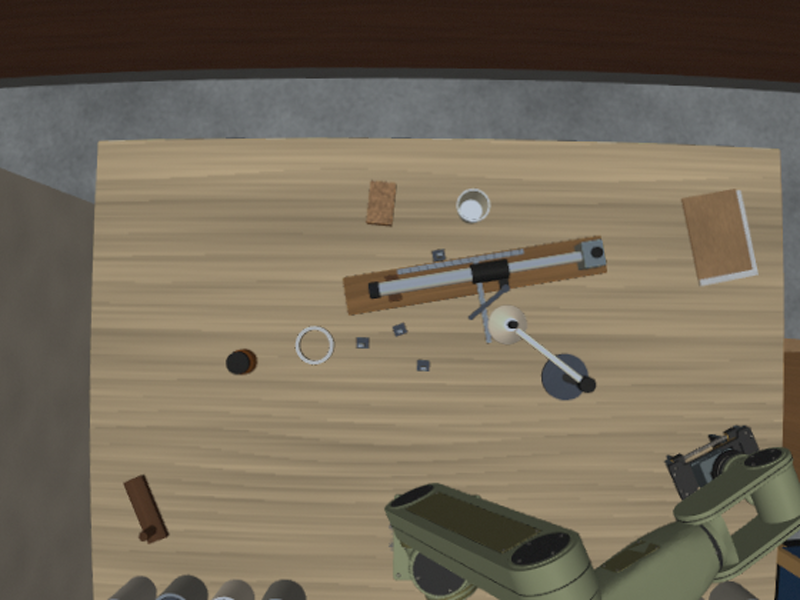

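View pics/side0.png

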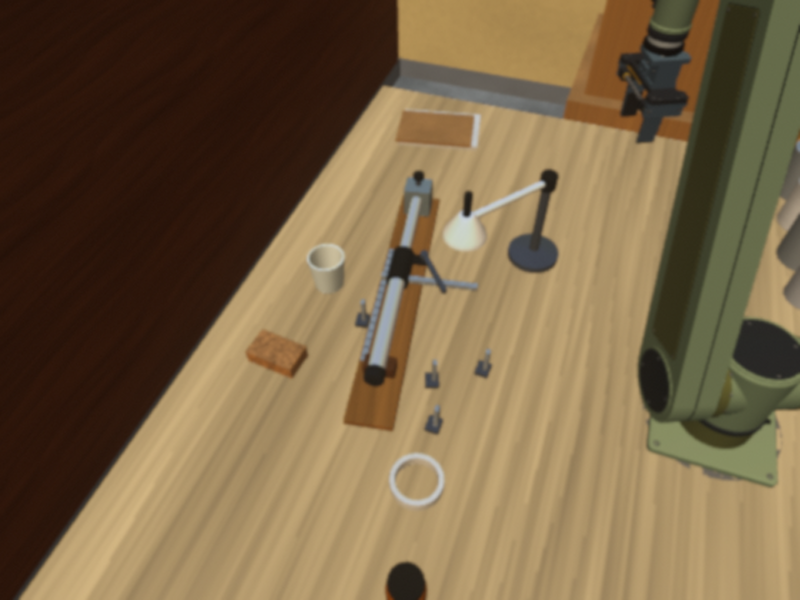

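Index candidates, top view at 800x600: (438,256), (362,343), (400,329) and (423,365). Only (438,256) lies beyond the stand, farthest from the base and on the side away from the robot, so it should be the index. I'll confirm it in an enlarged crop.

```bash
cat > h.py <<'E'
from workcell import env
import cv2,numpy as np
P={n:{k:np.array(v) for k,v in env.camera_params(n).items()} for n in("top","side")}
def ray(n,px):
    p=P[n]; d=np.array([(px[0]-p['cx'])/p['fx'],(px[1]-p['cy'])/p['fy']]); u=d.copy()
    for _ in range(20): u=d/(1+p['k1']*(u@u))
    v=p['R'].T@np.r_[u,1]; return -p['R'].T@p['t'], v/np.linalg.norm(v)
def onz(n,px,z):
    c,v=ray(n,px); return c+v*(z-c[2])/v[2]
def proj(n,X):
    p=P[n]; c=p['R']@np.array(X,float)+p['t']; u=c[:2]/c[2]; u=u*(1+p['k1']*(u@u))
    return np.array([u[0]*p['fx']+p['cx'],u[1]*p['fy']+p['cy']])
def tri(a,b):
    c1,v1=ray("top",a);c2,v2=ray("side",b)
    s=np.linalg.lstsq(np.c_[v1,-v2],c2-c1,rcond=None)[0]
    A=c1+s[0]*v1;B=c2+s[1]*v2; return (A+B)/2,np.linalg.norm(A-B)
def crop(img,x,y,w,h,s,f):
    c=cv2.resize(img[y:y+h,x:x+w],None,fx=s,fy=s,interpolation=cv2.INTER_CUBIC)
    cv2.imwrite(f,c[:,:,::-1])
E
python3 - <<'E'
from h import *
t=env.grab_frame("top");s=env.grab_frame("side")
cv2.imwrite("pics/t.bmp",t[:,:,::-1]);cv2.imwrite("pics/s.bmp",s[:,:,::-1])
crop(t,235,155,200,130,4,"pics/tc.png"); crop(s,235,110,160,150,4,"pics/sc.png")
E
```

```text
(no output)
```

View pics/tc.png

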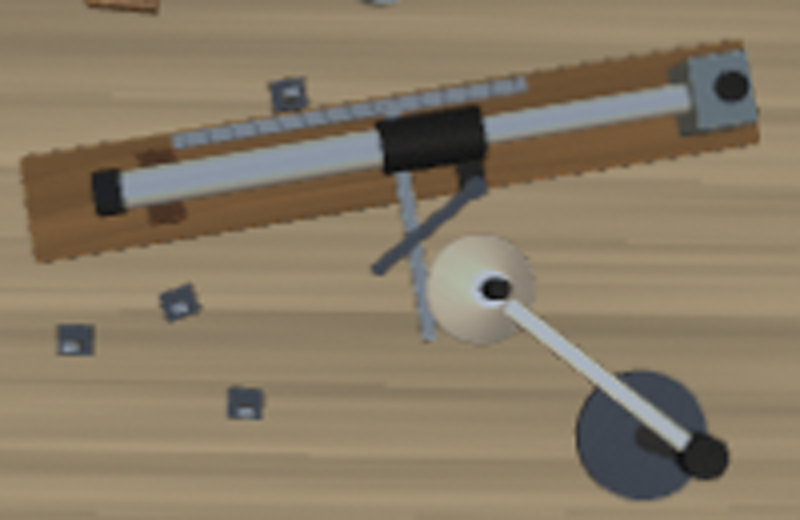

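View pics/sc.png

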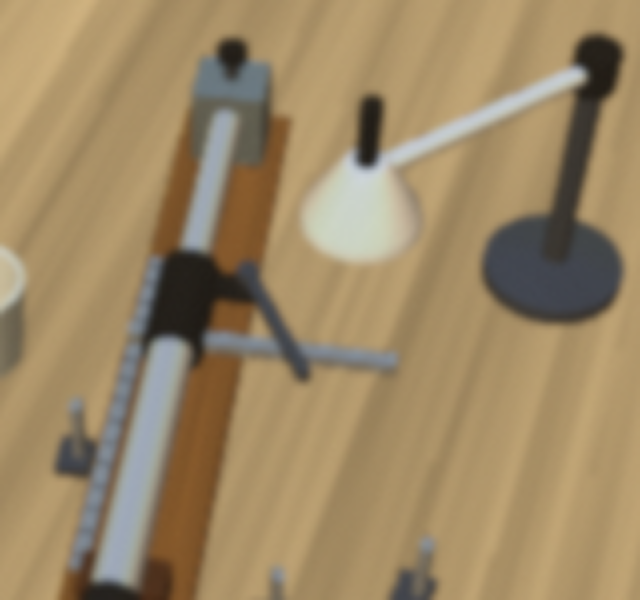

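The crop confirms the index post beyond the rail, at top crop (288,95). The three look-alikes at (75,340), (180,303) and (245,403) are all on the robot's side. The crossbar runs from (403,172) to its end at (428,342), and the lever from (478,186) to its tip at (378,268). The peg is at (495,288) and the lamp base at (641,435).

```bash
cat >> h.py <<'E'
T=lambda u,v:(235+u/4-.375,155+v/4-.375)
S=lambda u,v:(235+u/4-.375,110+v/4-.375)
E
python3 - <<'E'
from h import *
r=lambda x:np.round(x,1)
c=[onz("top",T(*p),14)for p in((22,158),(743,42),(38,262),(760,140))]
print("board",[r(a[:2]) for a in c]); d=(c[0]-c[1]+c[2]-c[3])[:2]; ang=np.arctan2(d[1],d[0]);print("len",np.linalg.norm(d)/2,"yaw",np.degrees(ang))
B0=onz("top",T(403,172),66);B1=onz("top",T(428,342),66);print("bar",r(B0),r(B1),np.linalg.norm(B1-B0),np.degrees(np.arctan2(*(B1-B0)[1::-1])))
print("bar end side",r(onz("side",S(393,359),63)), "tri",tri(T(428,341),S(393,359)))
tip=onz("top",T(378,268),82);h=onz("top",T(478,186),82);print("lever",r(h),r(tip),np.linalg.norm(h-tip))
print("index foot top",r(onz("top",T(288,97),4)),"post top",r(tri(T(291,91),S(76,403))[0]), "foot side",r(onz("side",S(76,456),3)))
print("peg top cam",r(onz("top",T(496,288),245)),"side ztop",r(onz("side",S(372,102),266)),"mid",r(onz("side",S(370,120),245)))
print("piv base",r(onz("top",T(641,435),8)),r(onz("side",S(553,266),8)),"top",r(onz("top",T(704,456),230)))
for k in c: pass
ex=np.array([np.cos(ang),np.sin(ang)]);ey=np.array([-ex[1],ex[0]])
o=B1[:2]-160*ey
mid=sum(c)[:2]/4;print("ex",ex,"leg o",o,"board mid rel",(mid-o)@ex,(mid-o)@ey)
for q in(tip,h): print(((q[:2]-o)@ex,(q[:2]-o)@ey))
for q in(onz("top",T(288,97),4),tri(T(291,91),S(76,403))[0],onz("side",S(76,456),3)):print("idx",((q[:2]-o)@ex,(q[:2]-o)@ey))
E
```

```text
board [array([613.2, 227.1]), array([ 717.9, -379.6]), array([526.3, 212.5]), array([ 635.1, -393.8])]
len 615.7994015145051 yaw 99.98256076588078
bar [601.2 -86.6  66. ] [ 464.3 -107.8   66. ] 138.5251968088951 -171.2048220986161
bar end side [ 467.7 -112.6   63. ] tri (array([ 465.95911247, -107.28059884,   69.20075979]), np.float64(1.60571601538822))
lever [ 589.6 -145.3   82. ] [523.3 -65.7  82. ] 103.58674733791936
index foot top [667.5   4.7   4. ] post top [664.2   3.9  68.3] foot side [668.4  -0.    3. ]
peg top cam [ 507.7 -136.3  245. ] side ztop [ 505.5 -137.4  266. ] mid [ 507.3 -144.8  245. ]
piv base [ 386.1 -294.6    8. ] [ 383.5 -298.2    8. ] top [ 387.9 -290.6  230. ]
ex [-0.17334842  0.98486056] leg o [621.86877458 -80.09201016] board mid rel -3.5432135093613324 -0.6649425436026098
(np.float64(31.29113764421086), np.float64(94.59118666931549))
(np.float64(-58.58960945107633), np.float64(43.096861490292405))
idx (np.float64(75.5615301416026), np.float64(-59.63036666376983))
idx (np.float64(75.39951879866668), np.float64(-56.22307474627151))
idx (np.float64(70.76893489160366), np.float64(-59.69660006273938))
```

```bash
cat >> h.py <<'E'
def to(pts,yaw0=None,p0=None):
    "pts: (x,y,z,yaw) -> dx,dy,dz cm, turn"
    s=env.state(); p0=s['ee_pos'] if p0 is None else np.array(p0); y0=s['ee_rot'][2] if yaw0 is None else yaw0
    a=np.radians(y0);x=np.array([np.cos(a),np.sin(a),0]);y=np.array([np.sin(a),-np.cos(a),0])
    for q in pts:
        d=np.array(q[:3])-p0; print([round(v,2) for v in(x@d/10,y@d/10,-d[2]/10,y0-q[3])])
E
python3 - <<'E'
from h import *
to([(243.3,-521,330,25),(507.5,-138,330,45),(507.5,-138,224,45)],25.03,(243.254,-521.028,213.976))
E
```

```text
[np.float64(0.01), np.float64(-0.0), np.float64(-11.6), 0.03]
[np.float64(40.15), np.float64(-23.53), np.float64(-11.6), -19.97]
[np.float64(40.15), np.float64(-23.53), np.float64(-1.0), -19.97]
```

Emit:
jog_arm(steps=[0,0,0,-6,0,0,0,0,-11.6,0,0,0,0,-11.6,0,0,10,-6,-11.6,-5,0,20,-12,-11.6,-10,0,30,-17.6,-11.6,-15,0,40.15,-23.5,-11.6,-20,0,40.15,-23.5,-11.6,-20,0,40.15,-23.5,-11.6,-20,0,40.15,-23.5,-11.6,-20,0,40.15,-23.5,-11.6,-20,0,40.15,-23.5,-11.6,-20,0,40.15,-23.5,-11.6,-20,0,40.15,-23.5,-11.6,-20], force=10)

```text
time_s: 1.6
ee_pos: [508.4, -136.6, 329.4]
ee_rot: [-180.0, 0.0, 45.2]
force: [-1.0, -0.3, 0.3]
gripper_width: 91.5
```

```bash
python3 - <<'E'
from h import *
s=env.grab_frame("side"); x,y=proj("side",(507,-138,290)).astype(int); print(x,y,env.state()['ee_pos'],env.state()['ee_rot'])
crop(s,x-80,max(0,y-60),160,150,4,"pics/p1.png")
E
```

```text
327 127 [ 507.58160493 -138.01162479  329.58508556] [-1.79978896e+02  7.76578856e-02  4.51320304e+01]
```

View pics/p1.png

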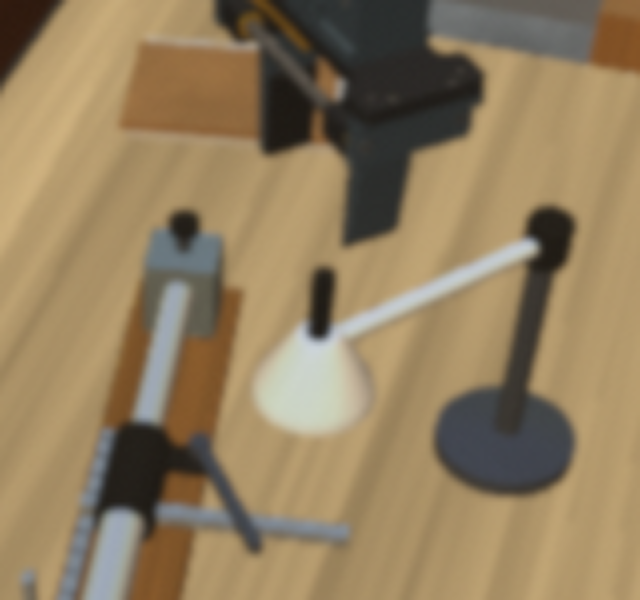

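The fingers straddle the peg: tips at crop (285,150) and (370,240), peg top at (322,272).

Emit:
jog_arm(steps=[0,0,0,4,0,0,0,0,8,0,0,0,0,10.5,0,0.4,0,0,10.5,0,0.78,0,0,10.5,0,0.78,0,0,10.5,0,0.78,0,0,10.5,0,0.78,0,0,10.5,0,0.78,0,0,10.5,0,0.78,0,0,10.5,0])

```text
time_s: 2.65
ee_pos: [507.8, -138.2, 225.3]
ee_rot: [180.0, -0.0, 45.0]
force: [0.5, -0.1, -0.0]
gripper_width: 38.4
```

```bash
python3 - <<'E'
from h import *
print(env.state()['ee_pos'],env.state()['gripper_width'])
p=(386,-293.5)
to([(p[0]+199*np.cos(np.radians(t)),p[1]+199*np.sin(np.radians(t)),224,t-7) for t in list(range(52,-3,-5))+[-3]],45,(507.5,-138,224))
E
```

```text
[ 507.77865036 -138.21225722  225.26795077] 38.37937677498194
[np.float64(0.16), np.float64(-0.02), np.float64(-0.0), 0]
[np.float64(0.3), np.float64(1.71), np.float64(-0.0), 5]
[np.float64(0.29), np.float64(3.45), np.float64(-0.0), 10]
[np.float64(0.12), np.float64(5.17), np.float64(-0.0), 15]
[np.float64(-0.2), np.float64(6.88), np.float64(-0.0), 20]
[np.float64(-0.66), np.float64(8.55), np.float64(-0.0), 25]
[np.float64(-1.27), np.float64(10.18), np.float64(-0.0), 30]
[np.float64(-2.02), np.float64(11.75), np.float64(-0.0), 35]
[np.float64(-2.9), np.float64(13.24), np.float64(-0.0), 40]
[np.float64(-3.91), np.float64(14.66), np.float64(-0.0), 45]
[np.float64(-5.03), np.float64(15.98), np.float64(-0.0), 50]
[np.float64(-6.27), np.float64(17.19), np.float64(-0.0), 55]
```

Emit:
jog_arm(steps=[0.78,0,0,0,0,0.78,0,0,0,0,0.78,0,0,0,0,0.78,0,0,0,0,0.78,0.3,0.9,0,2,0.78,0.3,1.7,0,5,0.78,0.3,3.45,0,10,0.78,0.1,5.2,0,15,0.78,-0.2,6.9,0,20,0.78,-0.7,8.55,0,25,0.78,-1.3,10.2,0,30,0.78,-2,11.75,0,35,0.78,-2.9,13.25,0,40,0.78,-3.9,14.65,0,45,0.78,-5,16,0,50,0.78,-5,16,0,50,0.78,-5,16,0,50])

```text
time_s: 4.35
ee_pos: [585.3, -286.6, 224.6]
ee_rot: [-180.0, 0.0, -4.9]
force: [0.2, 0.2, -0.2]
gripper_width: 19.9
```

```bash
python3 - <<'E'
from h import *
s=env.grab_frame("side"); st=env.state(); print(st['ee_pos'],st['ee_rot'],st['force'],st['gripper_width'])
x,y=proj("side",st['ee_pos']).astype(int)
crop(s,x-80,max(0,y-60),160,150,4,"pics/p2.png")
to([(386+199*np.cos(np.radians(t)),-293.5+199*np.sin(np.radians(t)),224,t-7) for t in range(-2,-24,-2)])
E
```

```text
[ 585.2584438  -286.21047307  224.77470587] [-1.79980945e+02  3.24580599e-02 -4.88544288e+00] [ 0.72283837 -0.16785449  0.60644825] 19.731887189426534
[np.float64(0.08), np.float64(1.42), np.float64(0.08), np.float64(4.11)]
[np.float64(0.11), np.float64(2.12), np.float64(0.08), np.float64(6.11)]
[np.float64(0.1), np.float64(2.81), np.float64(0.08), np.float64(8.11)]
[np.float64(0.08), np.float64(3.5), np.float64(0.08), np.float64(10.11)]
[np.float64(0.03), np.float64(4.2), np.float64(0.08), np.float64(12.11)]
[np.float64(-0.04), np.float64(4.89), np.float64(0.08), np.float64(14.11)]
[np.float64(-0.14), np.float64(5.58), np.float64(0.08), np.float64(16.11)]
[np.float64(-0.26), np.float64(6.26), np.float64(0.08), np.float64(18.11)]
[np.float64(-0.41), np.float64(6.94), np.float64(0.08), np.float64(20.11)]
[np.float64(-0.58), np.float64(7.61), np.float64(0.08), np.float64(22.11)]
[np.float64(-0.77), np.float64(8.28), np.float64(0.08), np.float64(24.11)]
```

View pics/p2.png

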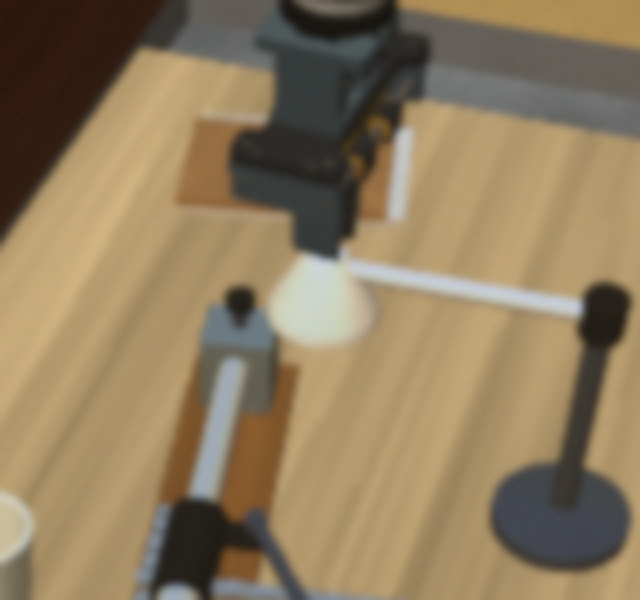

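The lamp has swung along with the gripper: shade at crop (322,300), under the fingers. I'll go on to the stop in small steps and watch the force.

Emit:
jog_arm(steps=[0.78,0,0.7,0,2,0.78,0.1,1.4,0,4,0.78,0.1,2.1,0,6,0.78,0.1,2.1,0,6])

```text
time_s: 4.8
ee_pos: [584.7, -308.9, 225.1]
ee_rot: [179.9, -0.0, -11.1]
force: [-0.0, -0.2, -0.1]
gripper_width: 19.7
```

Emit:
jog_arm(steps=[0.78,0,0.7,0,2,0.78,0,1.4,0,4,0.78,0,1.4,0,4])

```text
time_s: 5.1
ee_pos: [581.7, -322.8, 225.0]
ee_rot: [179.9, -0.0, -15.1]
force: [-0.6, -0.1, -1.2]
gripper_width: 20.2
```

Emit:
jog_arm(steps=[0.78,0,0.7,0,2,0.78,0,1.4,0,4,0.78,0,1.4,0,4])

```text
time_s: 5.4
ee_pos: [577.8, -336.2, 225.0]
ee_rot: [179.9, 0.0, -19.1]
force: [-0.8, -0.3, 0.5]
gripper_width: 20.1
```

Emit:
jog_arm(steps=[0.78,0,0.7,0,2,0.78,0,1.2,0,3])

```text
time_s: 5.6
ee_pos: [575.7, -339.5, 224.7]
ee_rot: [-179.2, 0.2, -22.0]
force: [4.8, 19.0, 2.3]
gripper_width: 27.8
```

Emit:
jog_arm(steps=[0.78,0,0.5,0,2,0.78,0,1,0,3])

```text
time_s: 5.8
ee_pos: [571.2, -347.5, 224.6]
ee_rot: [-179.2, 0.4, -24.9]
force: [1.9, 20.7, 2.3]
gripper_width: 46.4
```

Emit:
jog_arm(steps=[0.78,0,0.4,0,1,0.78,0,0.8,0,2])

```text
time_s: 6.0
ee_pos: [566.9, -354.0, 224.5]
ee_rot: [-179.2, 0.6, -26.9]
force: [-0.2, 22.2, 3.8]
gripper_width: 61.9
```

The stop was reached at about y=-338, where the force rose to 20 N. Next I back off, open and rise.

Emit:
jog_arm(steps=[0.5,0,-0.6,0,0,0.3,0,-1.2,0,0,0,0,-1.2,0,0,0,0,-1.2,0,0,0,0,-1.2,0,0,0,0,-1.2,0,0,0,0,-1.2,0,0,0,0,-1.2,0,0,0,0,-1.2,-4,0,0,0,-1.2,-8,0,0,0,-1.2,-11,0,0,0,-1.2,-11,0])

```text
time_s: 7.2
ee_pos: [574.2, -353.1, 340.8]
ee_rot: [179.9, -0.6, -27.0]
force: [0.3, 0.1, -0.1]
gripper_width: 91.1
```

```bash
python3 - <<'E'
from h import *
st=env.state(); print(st['ee_pos'],st['ee_rot'],st['force'],st['gripper_width'])
t=env.grab_frame("top"); crop(t,235,155,200,130,4,"pics/tc2.png")
o=np.array([621.9,-80.1]);ex=np.array([-.1691,.9856]);ey=np.array([-ex[1],ex[0]])
g=o+145*ey; print(g, o+160*ey)
to([(g[0],g[1],335,9.8),(g[0],g[1],140,9.8),(g[0],g[1],41,9.8)])
E
```

```text
[ 574.21394788 -353.1492546   340.77633386] [179.93350249  -0.61072528 -26.97767544] [ 0.26968808  0.09700077 -0.12624843] 91.08265978017596
[ 478.988  -104.6195] [ 464.204 -107.156]
[np.float64(-19.67), np.float64(-17.82), np.float64(0.27), np.float64(-36.78)]
[np.float64(-19.67), np.float64(-17.82), np.float64(19.77), np.float64(-36.78)]
[np.float64(-19.67), np.float64(-17.82), np.float64(29.67), np.float64(-36.78)]
```

View pics/tc2.png

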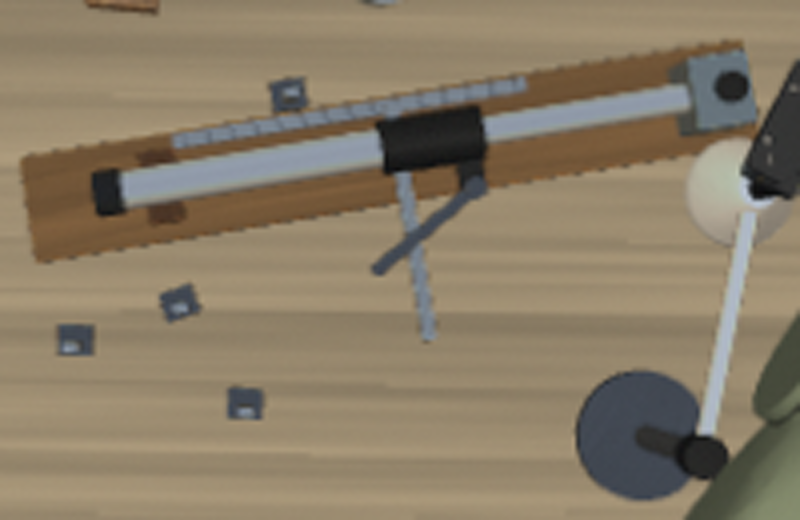

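The lamp now rests at its stop: arm from (704,456) to (755,190), shade clear of the crossbar. The bar and lever haven't moved. Next I move over the bar end and descend around it.

Emit:
jog_arm(steps=[0,-5,-4.5,0,-8,0,-10,-9,0,-16,0,-15,-13.5,0,-24,0,-19.7,-17.8,0,-32,0,-19.7,-17.8,0,-36.8,0,-19.7,-17.8,0,-36.8,0,-19.7,-17.8,0,-36.8,0,-19.7,-17.8,0,-36.8,0,-19.7,-17.8,5,-36.8,0,-19.7,-17.8,10,-36.8,0,-19.7,-17.8,15,-36.8,0,-19.7,-17.8,20,-36.8,0,-19.7,-17.8,20,-36.8])

```text
time_s: 8.55
ee_pos: [473.1, -104.5, 128.4]
ee_rot: [-179.7, 0.8, 9.7]
force: [-1.0, -0.6, 0.8]
gripper_width: 91.2
```

```bash
python3 - <<'E'
from h import *
st=env.state(); print(st['ee_pos'],st['ee_rot'],st['force'])
s=env.grab_frame("side"); x,y=proj("side",(479,-105,80)).astype(int); crop(s,x-80,y-85,160,150,4,"pics/p3.png")
to([(479,-104.6,41,9.8)])
E
```

```text
[ 473.09222076 -104.45004215  128.43359081] [-179.66708599    0.84995772    9.70597495] [-0.97720315 -0.55219962  0.75626998]
[np.float64(0.27), np.float64(0.0), np.float64(9.13), np.float64(-0.08)]
```

View pics/p3.png

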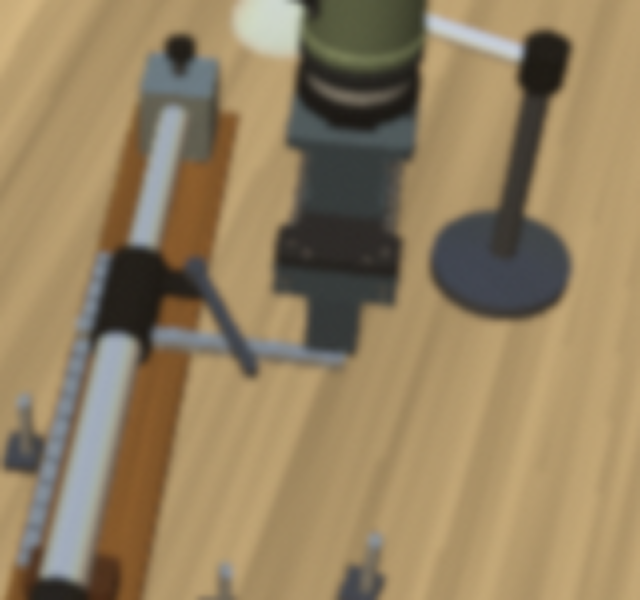

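The fingers are over the outer end of the bar, with the lever tip clear at crop (250,370). I'll descend and close to a loose fit.

Emit:
jog_arm(steps=[0,0.3,0,4,0,0,0.3,0,8,0,0,0.3,0,9.1,0,0.4,0.3,0,9.1,0,0.84,0.3,0,9.1,0,0.84,0.3,0,9.1,0,0.84,0.3,0,9.1,0,0.84,0.3,0,9.1,0,0.84,0.3,0,9.1,0,0.84,0.3,0,9.1,0,0.84,0.3,0,9.1,0,0.84,0.3,0,9.1,0,0.84,0.3,0,9.1,0,0.84,0.3,0,9.1,0,0.84,0.3,0,9.1,0,0.84,0.3,0,9.1,0], force=40)

```text
time_s: 10.2
ee_pos: [481.2, -105.3, 43.9]
ee_rot: [179.8, -0.0, 9.9]
force: [0.7, -6.1, -1.4]
gripper_width: 14.7
```

Emit:
jog_arm(steps=[1,0,0,0,0,1,0,0,0,0,1,0,0,0,0,1,0,0,0,0])

```text
time_s: 10.6
ee_pos: [481.2, -105.3, 43.9]
ee_rot: [179.8, 0.0, 9.9]
force: [0.5, -7.9, -0.6]
gripper_width: 11.8
```

```bash
python3 - <<'E'
from h import *
st=env.state(); print(st['ee_pos'],st['ee_rot'],st['force'],st['gripper_width'])
E
```

```text
[ 481.17737906 -105.33820711   43.8672476 ] [1.79820381e+02 5.75920586e-03 9.93050708e+00] [ 0.5247759  -7.89969507 -0.58674565] 11.808037395007268
```

Firm grip, width 11.8, with the spring felt at -8 N. I'll pull out 70 mm and then look.

Emit:
jog_arm(steps=[1,0,-0.5,0,0,1,0,-1.5,0,0,1,0,-2.5,0,0,1,0,-3.5,0,0,1,0,-4.5,0,0,1,0,-5.5,0,0,1,0,-6.5,0,0,1,0,-7,0,0,1,0,-7,0,0,1,0,-7,0,0])

```text
time_s: 11.6
ee_pos: [468.9, -35.9, 43.9]
ee_rot: [179.9, 0.0, 9.9]
force: [-0.1, -7.3, -0.7]
gripper_width: 11.7
```

```bash
python3 - <<'E'
from h import *
st=env.state(); print(st['ee_pos'],st['ee_rot'],st['force'],st['gripper_width'])
t=env.grab_frame("top"); crop(t,275,155,100,90,6,"pics/tc3.png")
s=env.grab_frame("side"); cv2.imwrite("pics/s3.bmp",s[:,:,::-1]); cv2.imwrite("pics/t3.bmp",t[:,:,::-1])
E
```

```text
[468.91114632 -35.85502394  43.85838216] [1.79858964e+02 3.87000418e-02 9.94064358e+00] [-0.11671058 -7.28555523 -0.6591588 ] 11.721286249665063
```

View pics/tc3.png

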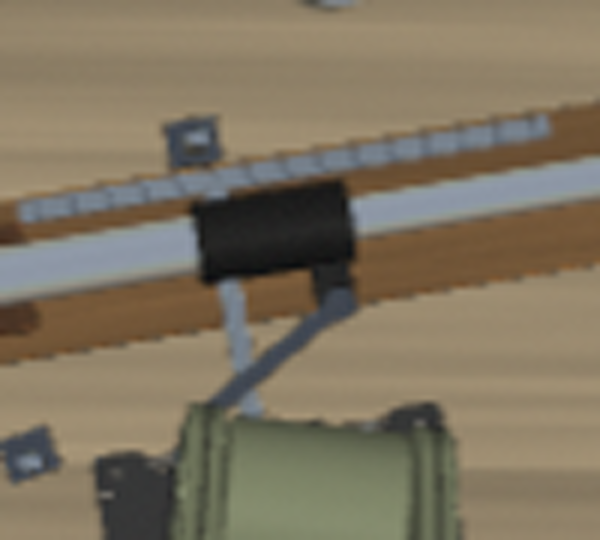

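The lever (hinge (340,300), tip near (215,400)) rides along with the leg. The bar is visible from (230,282) to (250,410), and the post top at about (195,138) is still a little ahead. I'll measure the remainder.

```bash
python3 - <<'E'
from h import *
t=cv2.imread("pics/t3.bmp").astype(int); s=cv2.imread("pics/s3.bmp").astype(int)
g=t.sum(2)//3
print("post",g[172:185,300:314]); 
print("bar rows"); print(g[200:226,308:322])
x,y=proj("side",(666,2,35)).astype(int); print("side post",x,y); print((s.sum(2)//3)[y-12:y+12,x-9:x+9])
E
```

```text
post [[129 129 129 129 129 129 129 129 129 129 128 129 128 128]
 [131 132 132 130 130 130 131 130 130 130 130 130 130 130]
 [132 133 133 132 133 123 101  99 106 104 100 110 131 131]
 [136 127 110 104  92  81  77  75  77  76  86 114 135 134]
 [139 124  84  75  72  71  70  74  89  89  79 113 139 138]
 [138 126  94  70  71  83 109 124 125 107  67 108 138 138]
 [139 137 118  74  70  84 111 128 129 114  74 105 138 138]
 [138 139 120  71  72  74  76  69  69  74  73  92 123 139]
 [130 130 115  77  72  69  61  58  60  68  71  79 107 130]
 [126 126 115  83  70  70  71  71  71  74  75  85 114 126]
 [129 129 115  81  73  62  60  70  66  59  85 101 104 110]
 [132 131 121  91  84 101  99 105 103  98 102 123 128 128]
 [108 111 110 105 114 130 130 130 129 129 123 122 131 130]]
bar rows
[[ 55  24  20  20  17  18  19  18  19  20  19  26  38  47]
 [ 45  18  18  30  55  70  67  57  53  69  80  82  83  85]
 [ 71  48  52  89 123 124 116  94  87  89  92  90  91  91]
 [ 86  87  87 112 133 128 126 112  89  88  88  86  86  84]
 [ 90  90  88 106 125 128 133 126  85  85  85  83  83  84]
 [ 86  87  86  95 116 1
[... 2335 characters left out ...]
 96 111 119 123 129 136]
 [138 139 140 142 138 126 104  86  85  94  96  84  80  86  95 111 126 131]
 [139 141 141 141 136 119  94  79  82  94  96  83  73  72  82 107 128 136]
 [139 141 143 141 134 112  88  77  81  94  96  86  75  70  80 110 135 142]
 [140 142 143 140 129 106  83  75  80  90  94  86  76  71  83 114 137 143]
 [142 143 143 140 124 100  79  73  76  83  86  84  76  72  88 116 134 139]
 [141 143 143 138 118  93  77  72  73  76  78  76  72  74  95 116 128 129]
 [142 144 144 137 114  88  73  70  71  71  71  71  70  77 103 126 133 127]
 [144 145 146 139 117  90  75  71  69  68  67  67  68  82 114 135 140 133]
 [145 146 148 144 129 110  98  93  86  80  75  73  75  93 122 141 144 134]]
```

```bash
python3 - <<'E'
from h import *
b=onz("top",(313.5,205.5),66)[:2];p=onz("top",(307.36,177.4),66)[:2]; f=onz("top",(307,178),4)[:2]
fs=np.array([ (302+311)/2,178.5])
for a in(99,99.5,100):
    a=np.radians(a);ex=np.array([np.cos(a),np.sin(a)]);ey=np.array([-ex[1],ex[0]])
    print((p-b)@ex,(p-b)@ey)
print(b,p,onz("top",fs,4))
# side: post top & foot
print(onz("side",(254.2,212.0),66), )
c,_=ray("top",(307,177))
E
```

```text
6.114852233330818 -92.87359469274887
5.30415467754685 -92.92341982592504
4.493053189848335 -92.96616848091382
[575.00687183 -16.16704692] [665.78046482   4.40115244] [668.76163282   5.09363159   4.        ]
[659.82174463   6.68738259  66.        ]
```

```bash
python3 - <<'E'
from h import *
t=cv2.imread("pics/t.bmp"); hsv=cv2.cvtColor(t,cv2.COLOR_BGR2HSV)
print(hsv[180,262],hsv[195,250],hsv[160,415])
m=((hsv[...,1]>115)&(hsv[...,0]<20)).astype(np.uint8); m[:150]=0;m[240:]=0;m[:,:238]=0;m[:,428:]=0
up=[];lo=[]
for x in range(246,415):
    r=np.flatnonzero(m[:,x])
    if len(r)>3: up.append(onz("top",(x,r[0]-.5),14)[:2]);lo.append(onz("top",(x,r[-1]+.5),14)[:2])
for n,e in(("up",up),("lo",lo)):
    e=np.array(e,np.float32)
    v=cv2.fitLine(e,cv2.DIST_HUBER,0,.01,.01).ravel(); res=np.abs((e-v[2:])@np.array([-v[1],v[0]]))
    print(n,len(e),np.degrees(np.arctan2(v[1],v[0]))%180,np.median(res),v[2:])
# light tube edges at the same time: scale/post check in 2nd (fresh) picture
t3=cv2.imread("pics/t3.bmp");h3=cv2.cvtColor(t3,cv2.COLOR_BGR2HSV)
print(t3.sum(2)[184:190,304:318]//3)
E
```

```text
[ 19  69 144] [ 15 131 107] [ 19  70 149]
up 158 101.90721 4.514702 [ 666.7419  -125.94099]
lo 158 100.0554 0.9782486 [576.4269  -70.56957]
[[114 130 130 130 129 129 123 122 131 130 129 124 114 120]
 [118 124 131 131 131 129 128 126 128 128 128 127 116  99]
 [122 114 131 130 125 121 127 127 119  99  87  82  83  75]
 [122 107 103 101  96 113 126 126 108  62  54  50  39  34]
 [ 86  84  75  56  60  66  60  53  47  29  30  28  26  27]
 [ 80  76  56  29  31  31  27  28  26  26  27  28  28  27]]
```

Emit:
jog_arm(steps=[1,0,-0.25,0,0,1,0,-0.5,0,0,1,0,-0.5,0,0,0.86,0,-0.5,0,0,0.86,0,-0.5,0,0,0.86,0,-0.5,0,0])

```text
time_s: 12.3
ee_pos: [468.1, -31.1, 43.9]
ee_rot: [179.9, 0.0, 9.9]
force: [0.7, -6.7, -0.5]
gripper_width: 12.6
```

Emit:
jog_arm(steps=[0.86,0.5,0,0,0,0.86,1,0,0,0,0.86,1.5,0,0,0,0.86,2,0,0,0,0.86,2,0,0,0])

```text
time_s: 12.8
ee_pos: [486.7, -27.9, 43.3]
ee_rot: [179.9, 0.2, 9.9]
force: [-1.5, -7.4, -1.6]
gripper_width: 12.9
```

```bash
python3 - <<'E'
from h import *
t=sum(env.grab_frame("top").astype(int) for _ in range(2))//2
st=env.state(); print(st['ee_pos'],st['force'],st['gripper_width'])
g=t.sum(2)//3
print(g[185:188,300:318]);print(g[200:212,304:320])
crop(t.astype(np.uint8),275,155,100,90,6,"pics/tc4.png")
E
```

```text
[486.71269031 -27.87334715  43.32348963] [-1.3322404  -6.95179091 -2.57614748] 12.550286915539726
[[130 130 130 126 117 124 128 123 129 129 128 128 129 128 128 127 116  99]
 [132 132 131 130 121 114 123 115 128 127 128 119 103  99  86  82  84  75]
 [130 130 130 129 123 107 101 113 126 127 123 102  63  56  54  50  40  34]]
[[108 103  84  34  22  22  22  20  20  20  20  19  18  18  19  24]
 [ 83  88  77  42  19  19  19  30  55  60  37  46  52  69  78  81]
 [ 84  85  74  45  38  58  95 123 125 111  74  86  87  90  90  91]
 [ 84  83  84  83  84  80  98 128 129 118  86  90  89  88  87  86]
 [ 90  90  91  91  90  84  99 128 128 119  93  85  84  84  84  84]
 [ 88  88  87  87  86  85 110 135 128 124 107  85  84  83  84  84]
 [ 85  86  86  84  85  84 103 126 128 133 125  84  85  83  83  82]
 [ 84  85  84  85  84  85  94 116 128 129 117  81  79  78  77  77]
 [ 84  84  82  82  81  80  84 107 127 129 113  70  75  84  84  83]
 [ 80  79  79  78  80  81  74 100 127 128 120 109 125 125 125 125]
 [ 75  84  87  88 114 128 119 113 126 128 126 125 132 132 132 132]
 [132 133 133 133 135 136 135 136 133 127 129 133 135 135 136 135]]
```

```bash
python3 - <<'E'
from h import *
b=onz("top",(312.1,205.5),66)[:2];p=onz("top",(307.36,177.4),66)[:2]
for a in(99.6,100):
    a=np.radians(a);ex=np.array([np.cos(a),np.sin(a)]); print((p-b)@ex)
E
```

```text
0.6808225616273832
0.0369633472685753
```

View pics/tc4.png

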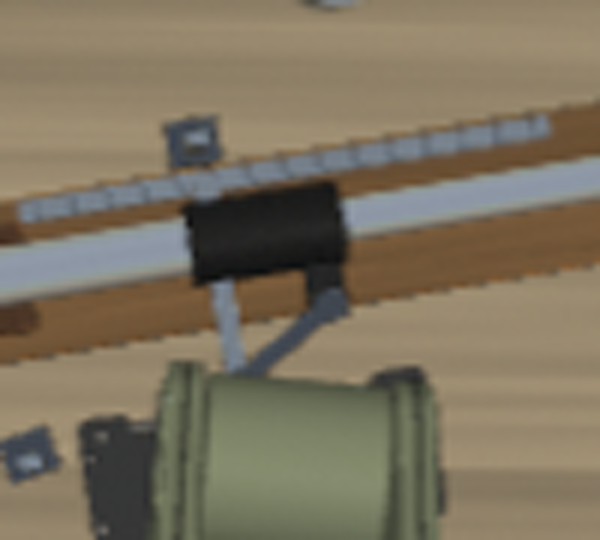

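The crossbar now lines up with the post: remaining 0 to 0.7 mm, and the stub at (205,185) agrees. The lever tip is at the fingers. I'll slide in towards the collar.

Emit:
jog_arm(steps=[0.86,0.5,0,0,0,0.86,1,0,0,0,0.86,1.5,0,0,0,0.86,2,0,0,0,0.86,2.5,0,0,0,0.86,3,0,0,0,0.86,3.5,0,0,0,0.86,3.5,0,0,0])

```text
time_s: 13.7
ee_pos: [518.8, -22.2, 42.6]
ee_rot: [179.9, 0.5, 9.9]
force: [-4.8, -7.4, -2.8]
gripper_width: 12.9
```

Emit:
jog_arm(steps=[0.86,0.4,0,0,0,0.86,0.8,0,0,0,0.86,1.2,0,0,0,0.86,1.2,0,0,0])

```text
time_s: 14.1
ee_pos: [530.1, -20.2, 42.4]
ee_rot: [179.9, 0.6, 9.9]
force: [-5.7, -7.8, -1.0]
gripper_width: 13.1
```

Emit:
jog_arm(steps=[0.86,0.2,0,0,0,0.86,0.4,0,0,0,0.86,0.4,0,0,0])

```text
time_s: 14.4
ee_pos: [533.5, -19.6, 42.4]
ee_rot: [179.9, 0.6, 9.9]
force: [-7.4, -6.6, -0.4]
gripper_width: 13.2
```

Emit:
jog_arm(steps=[0.86,0.2,0,0,0,0.86,0.4,0,0,0,0.86,0.4,0,0,0])

```text
time_s: 14.7
ee_pos: [537.4, -18.9, 42.4]
ee_rot: [179.9, 0.6, 9.9]
force: [-6.8, -6.7, -1.4]
gripper_width: 12.6
```

Emit:
jog_arm(steps=[0.86,0.2,0,0,0,0.86,0.4,0,0,0,0.86,0.4,0,0,0])

```text
time_s: 15.0
ee_pos: [540.4, -18.4, 42.3]
ee_rot: [179.9, 0.7, 9.9]
force: [-9.0, -8.8, -0.2]
gripper_width: 12.9
```

Emit:
jog_arm(steps=[0.86,0.2,0,0,0,0.86,0.3,0,0,0,0.86,0.3,0,0,0])

```text
time_s: 15.3
ee_pos: [540.4, -18.4, 42.3]
ee_rot: [179.9, 1.1, 10.0]
force: [-15.4, -10.6, 6.3]
gripper_width: 12.6
```

It has reached the stop: no motion while the force rose from 9 to 15 N. I'll push slightly more, grip firmly and look.

Emit:
jog_arm(steps=[0.86,0.2,0,0,0,0.86,0.2,0,0,0,1,0.2,0,0,0,1,0.2,0,0,0,1,0.2,0,0,0])

```text
time_s: 15.8
ee_pos: [540.4, -18.4, 42.3]
ee_rot: [179.9, 1.3, 10.0]
force: [-19.1, -11.6, 9.5]
gripper_width: 11.7
```

```bash
python3 - <<'E'
from h import *
t=sum(env.grab_frame("top").astype(int) for _ in range(2))//2
s=env.grab_frame("side")
st=env.state(); print(st['ee_pos'],st['force'],st['gripper_width'])
g=t.sum(2)//3
print(g[172:190,300:318])
crop(t.astype(np.uint8),275,155,100,90,4,"pics/a.png")
x,y=proj("side",(570,-20,70)).astype(int)
a=cv2.imread("pics/a.png"); b=cv2.resize(s[y-45:y+45,x-50:x+50,::-1],None,fx=4,fy=4,interpolation=cv2.INTER_CUBIC)
cv2.imwrite("pics/tc5.png",np.hstack([a,b]))
E
```

```text
[540.34174483 -18.3680474   42.25549571] [-20.4591047 -12.2444516   9.9554204] 11.565714169840623
[[130 129 129 129 129 129 129 129 129 128 128 129 129 128 128 129 128 128]
 [131 131 130 131 130 131 130 130 131 130 130 130 129 130 129 130 129 129]
 [133 132 133 132 132 123 101  98 105 104  99 111 132 131 131 131 130 130]
 [136 128 110 103  91  81  76  76  77  76  85 113 135 135 135 135 135 135]
 [140 123  84  75  72  70  71  75  88  90  80 112 138 138 139 138 138 138]
 [138 126  93  70  71  83 109 123 124 107  67 108 138 138 138 138 138 137]
 [138 136 118  74  71  84 112 127 129 114  74 105 138 138 138 138 138 137]
 [137 138 119  71  71  75  76  69  68  74  73  92 123 139 139 139 139 139]
 [130 129 115  77  73  70  61  58  62  67  73  80 107 130 130 131 131 131]
 [126 126 114  84  70  71  71  72  71  74  74  84 114 126 118 101 101 105]
 [129 129 115  81  73  62  59  70  66  59  84 101 103 109 107 100 102 121]
 [132 131 122  91  85 101 100 104 104  98 101 123 129 129 128 118 112 129]
 [108 111 109 105 114 131 130 130 129 128 124 122 130 130 129 124 115 121]
 [130 130 130 126 118 125 131 130 129 129 128 128 129 129 128 126 116  99]
 [132 132 131 131 121 115 127 122 127 127 127 119 102  99  87  82  83  75]
 [131 130 130 129 121 108 102 114 127 126 119  93  63  56  54  50  40  33]
 [104 100  88  85  87  79  63  67  82  75  56  40  31  29  30  29  25  25]
 [ 83  82  80  80  70  42  30  30  35  33  28  26  26  26  28  27  29  27]]
```

View pics/tc5.png

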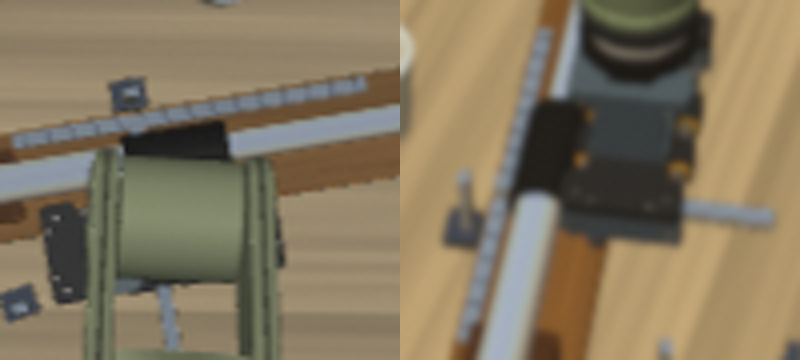

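The gripper hides the lever. I'll loosen, slide back out along the bar staying on the mark, regrip and inspect the lever.

Emit:
jog_arm(steps=[0.86,-0.3,0,0,0,0.86,-0.5,0,0,0,0.86,-1.5,0,0,0,0.86,-2.5,0,0,0,0.86,-3.5,0,0,0,0.86,-4.5,0,0,0,0.86,-5.5,0,0,0,0.86,-6.5,0,0,0,0.86,-7.3,0,0,0,1,-7.3,0,0,0,1,-7.3,0,0,0,1,-7.3,0,0,0])

```text
time_s: 17.15
ee_pos: [481.5, -29.7, 45.1]
ee_rot: [179.7, -0.3, 9.9]
force: [1.6, -8.2, 4.6]
gripper_width: 11.8
```

```bash
python3 - <<'E'
from h import *
t=sum(env.grab_frame("top").astype(int) for _ in range(2))//2
s=env.grab_frame("side")
st=env.state(); print(st['ee_pos'],st['ee_rot'],st['force'],st['gripper_width'])
g=t.sum(2)//3
print(g[184:189,300:318]); print(g[200:218,296:326])
crop(t.astype(np.uint8),275,155,100,90,4,"pics/a.png")
x,y=proj("side",(570,-20,70)).astype(int)
a=cv2.imread("pics/a.png"); b=cv2.resize(s[y-45:y+45,x-50:x+50,::-1],None,fx=4,fy=4,interpolation=cv2.INTER_CUBIC)
cv2.imwrite("pics/tc6.png",np.hstack([a,b])); print(x-50,y-45)
E
```

```text
[481.53120332 -29.75313564  45.10020971] [179.74518532  -0.28714777   9.93760346] [ 1.67443206 -7.74938404  4.23222479] 11.385723188702796
[[107 111 109 106 114 130 130 130 128 128 123 122 131 130 129 123 114 121]
 [130 130 130 126 117 123 128 123 129 128 128 128 129 128 128 126 116  99]
 [132 132 132 131 121 114 126 121 127 128 128 118 102  99  87  83  83  74]
 [130 129 130 129 122 107 102 108 120 127 126 110  62  55  54  49  41  34]
 [103 101  89  85  86  79  64  62  75  75  59  46  30  27  30  30  27  26]]
[[144 143 140 137 131 126 121 115 108 103  86  36  21  20  21  20  20  21
   19  19  18  19  18  24  38  46  53  68  80  67]
 [121 115 108 102  98  91  86  81  83  88  76  41  19  19  19  30  55  61
   38  46  53  69  79  81  83  85  86  89  90  75]
 [ 85  81  83  87  87  86  85  84  84  85  84  68  38  44  85 123 125 114
   81  85  86  89  91  91  91  89  89  88  87  72]
 [ 86  85  86  85  85  85  85  84  84  84  84  84  84  79  98 127 128 120
   96  90  88  88  87  86  86  85  85  84  85  73]
 [ 86  85  85  85  85  87  88  89  89  91  90  91  91  88 112 134 128 124
  107  85  
[... 973 characters left out ...]
135 129 121 127
  128 132 135 135 135 135 136 134 134 134 135 135]
 [129 130 127 127 127 128 129 130 130 131 131 131 131 131 131 125 120 126
  128 122 114 130 130 130 130 130 130 131 130 131]
 [128 129 128 128 128 128 128 128 128 128 128 128 129 129 128 117 107 126
  128 123 112 128 128 128 128 128 129 128 129 128]
 [128 128 128 128 127 127 128 128 128 128 128 128 128 128 128 119 111 125
  127 125 122 129 128 129 128 128 128 128 128 128]
 [131 131 130 130 131 130 130 130 130 130 129 130 129 130 131 130 131 133
  126 128 129 130 130 130 130 130 130 130 130 130]
 [134 133 134 134 134 133 133 134 133 133 133 133 133 133 133 133 130 125
  126 132 138 132 132 132 133 132 132 133 133 133]]
238 167
```

View pics/tc6.png

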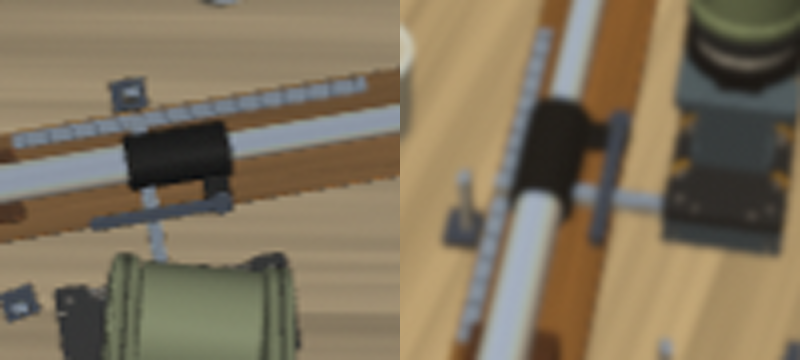

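The lever lies along the leg: its edges in the top view are parallel to the board edge within about 1°, and the side view shows it alongside the tube. The bar is about 0.5 to 1 mm short of the mark, so I'll nudge it while gripped.

Emit:
jog_arm(steps=[1,0,-0.06,0,0,1,0,-0.06,0,0,1,0,-0.06,0,0,1,0,-0.06,0,0])

```text
time_s: 17.7
ee_pos: [481.5, -29.2, 45.1]
ee_rot: [179.7, -0.3, 9.9]
force: [2.3, -8.4, 3.7]
gripper_width: 11.6
```

```bash
python3 - <<'E'
from h import *
t=sum(env.grab_frame("top").astype(int) for _ in range(2))//2
st=env.state(); print(st['ee_pos'],st['force'],st['gripper_width'])
g=t.sum(2)/3.; c=[]
for r in(203,204,205):
    w=np.clip(g[r,307:318]-92,0,36); c.append((w@np.arange(307,318))/w.sum())
print(c)
b=onz("top",(np.mean(c),204),66)[:2];p=onz("top",(307.36,177.4),66)[:2]
for a in(99.6,100):
    a=np.radians(a);print((p-b)@[np.cos(a),np.sin(a)])
# bystanders: change vs first picture
d=np.abs(t-cv2.imread("pics/t.bmp")[:,:,::-1].astype(int)).max(2)
for n,(x,y) in dict(tape=(314,345),jar=(241,362),block=(382,203),cup=(473,206)).items():
    x,y=int(x*.7),int(y*.7); print(n,(d[y-18:y+18,x-18:x+18]>25).sum())
E
```

```text
[481.46252244 -29.21020612  45.08857206] [ 1.5354347  -7.33218737  4.95013238] 11.498123881348304
[np.float64(311.78343949044586), np.float64(311.81707317073176), np.float64(311.89731051344745)]
0.5966810762434032
-0.012844138941246457
tape 0
jar 0
block 0
cup 0
```

On the mark within about 0.6 mm, bystanders unchanged and the grip firm. Handing in.

```bash
python3 -c "
from workcell import env
print(env.job_done())"
```

```text
the job is handed in; nothing more can be done
None
```

The job is done and handed in at about 18 s of robot time, with the gripper still holding the crossbar on the mark.

- **Lamp:** I swung it clockwise by its peg until it met the stop, where the force jumped to about 20 N and the peg would go no further.
- **Leg:** I slid it out about 75 mm to the post beyond the stand, the one farthest from the base. The last top view puts the bar 0 to 0.6 mm from in line with the post, depending on the stand angle used. The firm grip (40 N set, 11.5 mm opening) is holding against about 8 N of spring.
- **Lever:** I pushed it closed by sliding the loosely closed fingers along the bar, until there was no motion between 9 and 20 N. I then slid the fingers back out and regripped to look. The lever lies parallel to the leg within about 1°.
- **Bystanders:** the top picture shows no change at the tape, jar, sanding block or cup.

**Disagreements:**
- **Mark during closing:** after the slide back out, the bar was about 0.5 to 1 mm short of the mark, so I nudged it 0.6 mm while gripped.
- **Lever stop:** the fingers stopped about 2.5 mm farther out than I worked out for a closed lever. I put that down to measurement error, since both the force and the picture say it is closed.
- **Picture budget:** I viewed 11 pictures, one over the budget.

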